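# Turn the breakfast board over on the butcher's block

### The arm

A 6-joint arm with a two-finger parallel gripper is mounted at the origin on a cart in front of the work surface, level with it; the furniture and walls round the work are solid. World frame = base frame: x ahead of the robot, y to its left, z up, the work surface at z = 0. Lengths are in m, angles in degrees, forces in N, time in s.
With the tool pointing down it reaches from about 0.325 to 0.75 m from the base axis. Payload 7.6 kg.
Tool frame: the origin (TCP) lies midway between the tips of the shut fingers; the grasp point (between the pads) lies 19 mm behind it (r.grip_depth is the distance from the TCP to the grasp point, in m); z points along the fingers, y is the line along which they close (so a half turn about z gives the same grasp; the last joint's range is limited). The gripper opens to 85 mm and grips with 20 to 120 N. Pads are 22 mm wide; open, the fingers measure 114 mm over their backs; the gripper's body (76 mm by 85 mm) begins 54 mm behind the grasp point. The pads swing forward as they close: fully open they stand 13 mm farther back than shut.
Start: joints at [-4.028, 2.991, 80.254, -0, 96.75, -4.028], TCP at [0.525, 0, 0.231] pointing down, gripper open.
Joint ranges: [-166.34, 166.34], [-52.06, 124.39], [6.96, 135.62], [-60.46, 240.46], [14.63, 156.25], [-167.68, 167.68]. Speed limits (degrees/s): [147.25, 147.25, 172.46, 180, 180, 180].

### API

Orientations are given as a 3x3 rotation matrix whose columns are the frame's x, y, z axes.
In Python, from cell import r gives the robot as it stands.
- The arm moves only by the tool arm_command, never from a script. Its argument "deltas" is a list of rows, each a list of 7 numbers: the shift along the tool's x, y, z scaled (see below), then the turn, a rotation vector about the tool's x, y, z scaled (see below), then the opening, from 0 (shut) to 1 (fully open). A call has 1 to 12 rows; each row shifts and turns the commanded pose from where the row before left it, along the tool's axes as they then stand; what a row does not reach is not made up. The controller multiplies each number of a shift by 0.025 m and each number of a turn by 4 degrees. A row lasts 1/12 s, in which the tool goes at most 41.7 mm and 7.16 degrees, less where a joint would pass 70% of its speed; a pose out of reach is approached as far as the arm can. A call with a number of a shift or a turn outside -1 to 1 is refused whole. A call with a gripper value outside its range is refused whole. The fingers move at their own pace and stop on an object; "newtons" is the grip in N (left out, the last holds). Time passes only in rows, so rows that do not move let the fingers close. It gives the time, the measured TCP pose, the force, the opening and the grip force at its end, in the units of the state.
- r.observe(): the state, without advancing time (a new reading comes with each control period).
- r.read_camera(name): name is "scene" or "side" or "wrist"; returns (picture, depth): 480x640x3 uint8, red, green, blue; 480x640 float32, m along the optical axis (not along the pixel's ray), 0 where there is no reading.
- r.camera_model(name): a dict with "fx", "fy", "cx", "cy" (pixels), "dist" ([k1, k2, p1, p2, k3] as OpenCV has them; the pictures are not rectified), "R" (3x3) and "t" (3): a world point X has camera coordinates R X + t. Camera axes: x right, y down, z forward; pixel columns grow to the right and rows downward; lengths in m; the calibration is good to about 2 mm. A picture is of the moment at which its call begins: read the wrist's pose just before it. camera_model takes no time and is no camera call; for the wrist camera it gives the pose at the moment of the call.
- r.job_done(): hands the job in; it is judged then, once.
The state is a dict: "clock": time; "joint_pos": joint angles; "joint_vel": joint speeds; "joint_efforts": joint torques, N m; "ee_pos": TCP position; "orientation": TCP orientation; "ft_force": force on the tool from outside, world axes, zero at the start; "wrist_torque": the same for the moment, N m; "grip_width": finger opening in m; "finger_force": force on a finger pad.
Only numpy, scipy, OpenCV 4.12 (cv2) and the standard library are available. Lean on these libraries where they do the work, as an engineer would, in place of code of your own. Each camera call takes 0.05 s, during which the arm holds its last target. There are 200 camera calls.

### The job

The small wooden board lies on the thick butcher's block with its juice groove up, but bread is to be cut on its plain side. Slide it out over the block's left edge (left as the robot sees it) far enough to get under it, then lift it by that edge and turn it over, so that it ends lying flat on the block with the groove down. Leave the mug and the salt shaker where they stand.

Things in the scene. Friction and masses are not known exactly. Their poses are not given: they have to be found in the camera images.
- board: Loose board of light wood, 190 (its x) by 130 (its y) by 10 mm thick, about 0.2 kg; a narrow groove runs round one face, 10 mm inside the rim. Too wide to span with a gripper. Origin: centre of the plain face; z points out of the grooved face, up at the start, when the wood reaches 10 mm over the origin, x points away from the robot, y left, and the long edges lie left and right.
- block: Fixed butcher's block of dark staves, 300 x 300 x 80 mm high, plain upright sides. Origin: centre of its underside on the worktop; x away from the robot, y left, z up; left face at y = +150 mm, top at z = 80 mm. The board lies on it, well inside the edges, turned under 9 degrees. Left of it is room for the hand; a wall cupboard hangs to its far right: swing the arm past that drawn in.
- mug: Plain white mug, about 90 mm across and 95 mm high with a handle, standing to the right of the block; origin at the centre of its foot. To be left alone.
- shaker: Salt shaker with a grey cap, 44 mm across and 90 mm high, standing beside the block at its right front; origin at the centre of its foot. To be left alone.
Things that resemble listed ones, but are neither listed nor needed, are in the scene too. There is more than one size of the board; the job needs the smaller.

How it is judged (in metres and radians):
On the way:
1. the board, still lying groove up, stands out at least 25 mm over the block's left edge (y of board in the frame of block above 0.11 m and z of board in the frame of block above 0.07 m and angle between board's own z axis and vertical below 0.12 rad), for 0.2 s.
At the end, for the whole second after the job is handed in: The board lies flat (within about 6 degrees) and still on top of the block with the grooved face down, its centre within 100 mm of the block's middle both along and across, so that it stands out over no edge by more than about 45 mm (angle between board's own z axis and vertical above 3.03 rad and z of board in the frame of block between 0.083 and 0.097 m and x of board in the frame of block between -0.1 and 0.1 m and y of board in the frame of block between -0.1 and 0.1 m and linear speed of board below 0.02 m/s); the robot touches nothing.
It fails at once if the mug is pushed more than 30 mm or knocked over (distance of mug from where it was at the start of the episode above 0.03 m or angle between mug's own z axis and vertical above 0.5 rad).
It fails at once if the salt shaker is pushed more than 30 mm or knocked over (distance of shaker from where it was at the start of the episode above 0.03 m or angle between shaker's own z axis and vertical above 0.5 rad).
It also fails if it takes over 51 s, if anything falls off the work surface, if the arm or the gripper's body presses on something with over 40 N, if the wrist force passes 120 N, or if a joint passes its speed limit or range.

## Working session

There is one attempt and no reset: what is moved stays moved. The work goes in short steps, Python scripts to look and compute and a tool call to move; the robot and the scene stay as the last step left them, time stands still between calls to the robot, and variables do not carry over. Pictures are saved under pics/ and viewed, at most 10 in all, crops included, and the job is handed in when it is done.

Besides the shell and the picture viewer there is one more tool, called as name([rows], argument=value, ...), one row to a line, values as JSON. arm_command: Moves the arm, as the interface text tells. Shifts and turns lie within -1 to 1; 1 stands for 0.025 m of shift or 4 degrees of turn. Its arguments: {"type":"object","properties":{"deltas":{"type":"array","items":{"type":"array","items":{"type":"number","minimum":-1,"maximum":1}}},"newtons":{"type":"number"}},"required":["deltas"]}

```bash
mkdir -p pics; ls; python3 - <<'E'
from cell import r
import cv2,numpy as np
s=r.observe();print(s['clock'],s['ee_pos'],s['orientation'],s['grip_width'])
for n in("scene","wrist"):
    p,d=r.read_camera(n);cv2.imwrite(f"pics/{n}0.png",p[:,:,::-1]);np.save(f"pics/{n}0.npy",d)
    m=r.camera_model(n);print(n,m)
E
```

```text
pics
0.0 [5.24704033e-01 4.41822935e-05 2.30471332e-01] [[-2.06167992e-05  9.99998762e-01 -1.57316054e-03]
 [ 9.99999992e-01  2.08080359e-05  1.21545788e-04]
 [ 1.21578372e-04 -1.57315802e-03 -9.99998755e-01]] 0.08554370694979184
scene {'fx': 484.3776529188661, 'fy': 484.3776529188661, 'cx': 324.2433888339541, 'cy': 240.2481517246732, 'dist': array([-0.05496745,  0.        ,  0.        ,  0.        ,  0.        ]), 'R': array([[ 0.88264456, -0.47003603,  0.00217125],
       [-0.27055291, -0.51181703, -0.81537995],
       [ 0.38436924,  0.71910323, -0.57892213]]), 't': array([-0.38487693,  0.31137682,  1.02217051])}
wrist {'fx': 419.5273147578292, 'fy': 419.5273147578292, 'cx': 323.7794192102412, 'cy': 235.8430931932497, 'dist': array([-0.05409792,  0.        ,  0.        ,  0.        ,  0.        ]), 'R': array([[ 9.99998731e-01,  1.26396683e-04, -1.58814107e-03],
       [ 6.04061448e-04, -9.52496167e-01,  3.04549976e-01],
       [-1.47420418e-03, -3.04550548e-01, -9.52495034e-01]]), 't': array([-0.5240812 , -0.04031847,  0.37931914])}
```

View pics/scene0.png

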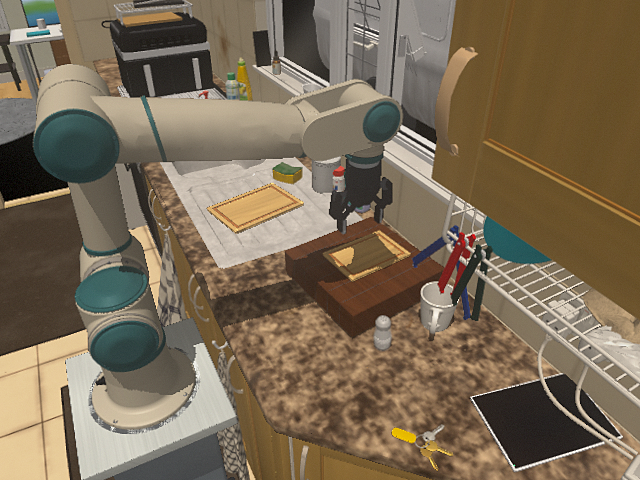

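View pics/wrist0.png

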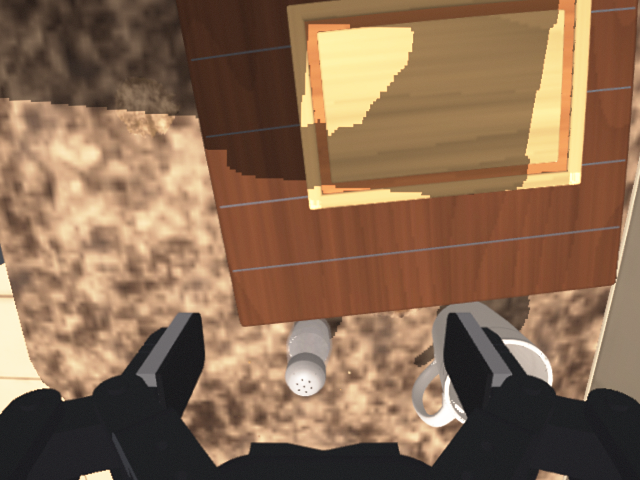

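The wrist picture shows the block's right corners at (243,325) and (617,285), and the board's right corners at (315,208) and (580,183). Its left-near corner is at (289,8).

```bash
cat > h.py <<'E'
from cell import r
import cv2,numpy as np
def px2w(m,uv,z):
    K=np.array([[m['fx'],0,m['cx']],[0,m['fy'],m['cy']],[0,0,1]])
    n=cv2.undistortPoints(np.array(uv,float).reshape(-1,1,2),K,m['dist'])[:,0]
    ray=np.c_[n,np.ones(len(n))]@m['R']; c=-m['R'].T@m['t']
    return c+ray*((z-c[2])/ray[:,2])[:,None]
def w2px(m,X):
    K=np.array([[m['fx'],0,m['cx']],[0,m['fy'],m['cy']],[0,0,1]])
    return cv2.projectPoints(np.array(X,float),cv2.Rodrigues(m['R'])[0],m['t'],K,m['dist'])[0][:,0]
E
python3 - <<'E'
from h import *
np.set_printoptions(precision=4,suppress=True)
m=r.camera_model("wrist")
d=np.load('pics/wrist0.npy');print(d[250,350],d[100,430])
b=px2w(m,[(243,325),(617,285),(180,3)],.08);print(b,np.linalg.norm(b[1]-b[0]))
u=b[1]-b[0];yaw=np.arctan2(u[1],u[0]);print("yaw",np.degrees(yaw))
c,s=np.cos(yaw),np.sin(yaw);R=np.array([[c,-s,0],[s,c,0],[0,0,1]])
o=(b[0]+b[1])/2+R@[0,.15,-.08];print("block",o)
q=px2w(m,[(315,208),(580,183),(289,8)],.09);print(q,np.linalg.norm(q[1]-q[0]),np.linalg.norm(q[2]-q[0]))
print("in block",(q-o)@R, "left edge mids", ((q[2]+q[1])/2-o)@R)
u=q[1]-q[0];print("board yaw",np.degrees(np.arctan2(u[1],u[0])))
ms=r.camera_model("scene")
C=[o+R@[x,y,.08] for x,y in((-.15,-.15),(-.15,.15),(.15,-.15),(.15,.15))]
print(w2px(ms,C)); p=px2w(ms,[(381,350),(428,325)],0);print(p)
E
```

```text
0.3115404 0.26947328
[[ 0.4604 -0.0904  0.08  ]
 [ 0.754  -0.0567  0.08  ]
 [ 0.4328  0.1389  0.08  ]] 0.29552030783710215
yaw 6.548007216907161
block [0.5901 0.0755 0.    ]
[[0.5181 0.007  0.09  ]
 [0.7021 0.0254 0.09  ]
 [0.5029 0.1331 0.09  ]] 0.18486095933701838 0.12698257015970563
in block [[-0.0793 -0.0598  0.09  ]
 [ 0.1056 -0.0625  0.09  ]
 [-0.08    0.0672  0.09  ]] left edge mids [0.0128 0.0024 0.09  ]
board yaw 5.702691427879134
[[351.9769 315.2779]
 [283.654  249.7611]
 [446.0031 267.98  ]
 [371.3962 215.5412]]
[[ 0.5037 -0.1501  0.    ]
 [ 0.6488 -0.1373  0.    ]]
```

The block is at about (0.592, 0.077) with yaw 6.3°, and the board's centre is at about (0.015, 0.003) in the block frame. I'll push its right edge to the left with the two open fingers.

arm_command([
  [-0.1, 0.92, 0, 0, 0, 0, 1],
  [-0.1, 0.92, 0, 0, 0, 0, 1],
  [-0.1, 0.92, 0, 0, 0, 0, 1],
  [-0.1, 0.92, 0, 0, 0, 0, 1],
  [0, 0, 0.9, 0, 0, -0.8, 1],
  [0, 0, 0.9, 0, 0, -0.8, 1],
  [0, 0, 1, 0, 0, 0, 1],
  [0, 0, 1, 0, 0, 0, 1],
  [0, 0, 1, 0, 0, 0, 1],
  [0, 0, 0.6, 0, 0, 0, 1],
  [0, 0, 0, 0, 0, 0, 1],
])

```text
clock: 1.02
ee_pos: [0.6145, -0.0098, 0.0911]
orientation: [[-0.111, 0.994, -0.009], [0.994, 0.111, 0.001], [0.002, -0.008, -1.0]]
ft_force: [-0.4, 0.1, -0.6]
grip_width: 0.0855
finger_force: 0.0
```

```bash
python3 - <<'E'
from h import *
np.set_printoptions(precision=4,suppress=True)
s=r.observe();print(s['clock'],s['ee_pos'],s['orientation'],s['joint_pos'],s['ft_force'])
p,d=r.read_camera("side");cv2.imwrite("pics/side1.png",p[:,:,::-1])
E
```

```text
1.0167 [ 0.6145 -0.0098  0.0911] [[-0.1115  0.9937 -0.0086]
 [ 0.9938  0.1115  0.0007]
 [ 0.0016 -0.0085 -1.    ]] [ -4.3555  22.438   73.9884  -0.      84.0678 -10.7556] [-0.4052  0.0799 -0.582 ]
```

View pics/side1.png

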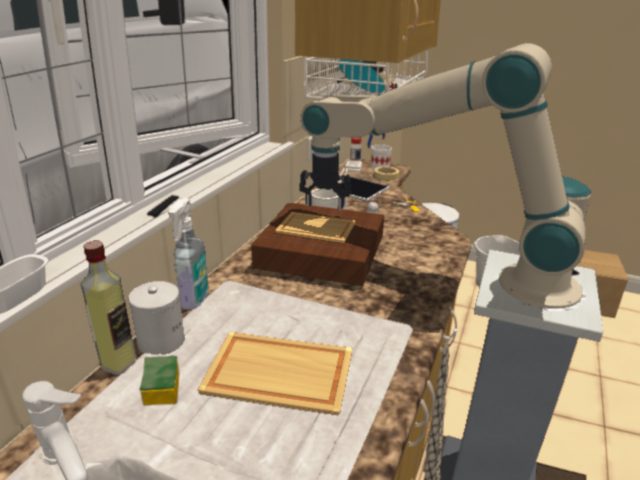

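The side view shows the open fingers standing behind the board at (325,190), clear of the mug. Next I lower them and push.

arm_command([
  [0, 0, 0.4, 0, 0, 0, 1],
  [0, 0, 0.38, 0, 0, 0, 1],
  [0, 0, 0, 0, 0, 0, 1],
  [0.3, 0, 0, 0, 0, 0, 1],
  [0.5, 0, 0, 0, 0, 0, 1],
  [0.5, 0, 0, 0, 0, 0, 1],
  [0.5, 0, 0, 0, 0, 0, 1],
  [0.5, 0, 0, 0, 0, 0, 1],
  [0, 0, 0, 0, 0, 0, 1],
])

```text
clock: 1.82
ee_pos: [0.6104, 0.0503, 0.0772]
orientation: [[-0.115, 0.993, 0.0], [0.993, 0.115, 0.001], [0.001, 0.001, -1.0]]
ft_force: [-0.2, 0.3, -0.5]
grip_width: 0.0853
finger_force: 0.0
```

```bash
python3 - <<'E'
from h import *
np.set_printoptions(precision=4,suppress=True)
s=r.observe();print(s['clock'],s['joint_pos'])
p,d=r.read_camera("wrist");q,d=r.read_camera("side")
cv2.imwrite("pics/w2.png",np.hstack([cv2.resize(p,(400,300)),cv2.resize(q[150:350,200:440],(360,300))])[:,:,::-1])
E
```

```text
1.8167 [ 1.2402 22.4714 75.6161  0.0435 81.8856 -5.3409]
```

View pics/w2.png

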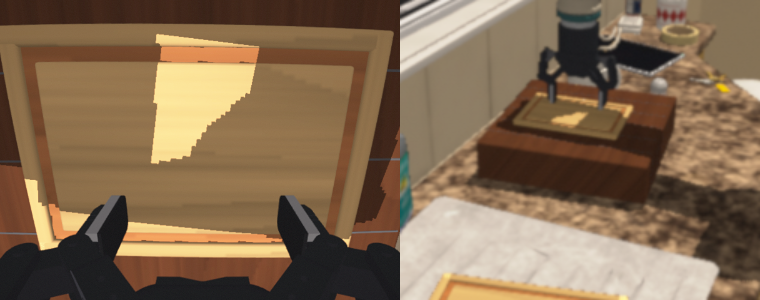

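The fingers slid over the board's top because z stopped at 0.077. I'll go back, lower to a TCP height of about 0.070, and push again.

arm_command([
  [-0.5, 0, -0.2, 0, 0, 0, 1],
  [-0.8, 0, 0, 0, 0, 0, 1],
  [-0.8, 0, 0, 0, 0, 0, 1],
  [-0.5, 0, 0, 0, 0, 0, 1],
  [0, 0, 0.2, 0, 0, 0, 1],
  [0, 0, 0.3, 0, 0, 0, 1],
  [0, 0, 0, 0, 0, 0, 1],
  [0, 0, 0, 0, 0, 0, 1],
])

```text
clock: 2.58
ee_pos: [0.6172, -0.0167, 0.0682]
orientation: [[-0.112, 0.994, -0.002], [0.994, 0.112, 0.0], [0.001, -0.002, -1.0]]
ft_force: [-0.4, -0.7, -0.0]
grip_width: 0.0854
finger_force: 0.0
```

arm_command([
  [0.2, 0, -0.04, 0, 0, 0, 1],
  [0.4, 0, 0, 0, 0, 0, 1],
  [0.5, 0, 0, 0, 0, 0, 1],
  [0.5, 0, 0, 0, 0, 0, 1],
  [0.5, 0, 0, 0, 0, 0, 1],
  [0.5, 0, 0, 0, 0, 0, 1],
  [0.5, 0, 0, 0, 0, 0, 1],
  [0.5, 0, 0, 0, 0, 0, 1],
  [0.4, 0, 0, 0, 0, 0, 1],
  [0, 0, 0, 0, 0, 0, 1],
])

```text
clock: 3.42
ee_pos: [0.6063, 0.0844, 0.0702]
orientation: [[-0.114, 0.994, -0.0], [0.994, 0.114, 0.001], [0.001, -0.0, -1.0]]
ft_force: [0.0, 0.3, -0.2]
grip_width: 0.0854
finger_force: 0.0
```

```bash
python3 - <<'E'
from h import *
s=r.observe();print(s['clock'],s['joint_pos'],s['ee_pos'])
p,d=r.read_camera("wrist");q,d=r.read_camera("side")
cv2.imwrite("pics/w3.png",np.hstack([cv2.resize(p,(400,300)),cv2.resize(q[150:350,200:440],(360,300))])[:,:,::-1])
E
```

```text
3.4167 [ 4.44742188e+00  2.28569178e+01  7.59603749e+01  5.66365863e-02
  8.11962412e+01 -2.08802738e+00] [0.60629995 0.08444314 0.07018867]
```

View pics/w3.png

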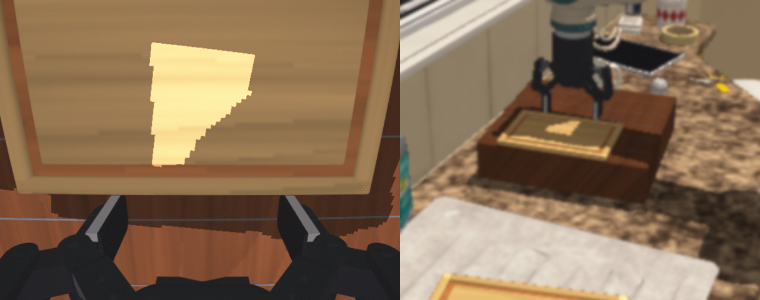

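The board now moves with the fingers. Its right edge runs from (20,193) to (370,193) in the half picture, just ahead of the fingertips.

```bash
cat >> h.py <<'E'
np.set_printoptions(precision=4,suppress=True)
yb=np.radians(6.3);o=np.array([.592,.077,0])
Rb=np.array([[np.cos(yb),-np.sin(yb),0],[np.sin(yb),np.cos(yb),0],[0,0,1]])
def blk(p): return (np.atleast_2d(p)-o)@Rb
E
python3 - <<'E'
from h import *
m=r.camera_model("wrist")
print(blk(px2w(m,[(20*1.6,193*1.6),(370*1.6,194*1.6)],.09)),blk(r.observe()['ee_pos']))
E
```

```text
[[-0.083   0.0161  0.09  ]
 [ 0.1039  0.0162  0.09  ]] [[0.015  0.0039 0.07  ]]
```

arm_command([
  [0.4, 0, 0, 0, 0, 0, 1],
  [0.5, 0, 0, 0, 0, 0, 1],
  [0.4, 0, 0, 0, 0, 0, 1],
  [0.3, 0, 0, 0, 0, 0, 1],
  [0.16, 0, 0, 0, 0, 0, 1],
  [0, 0, 0, 0, 0, 0, 1],
  [0, 0, 0, 0, 0, 0, 1],
  [0, 0, 0, 0, 0, 0, 1],
])

```text
clock: 4.18
ee_pos: [0.6019, 0.1255, 0.0704]
orientation: [[-0.111, 0.994, 0.0], [0.994, 0.111, -0.0], [-0.0, 0.0, -1.0]]
ft_force: [-0.7, 0.1, 1.2]
grip_width: 0.0857
finger_force: 0.0
```

```bash
python3 - <<'E'
from h import *
s=r.observe();print(blk(s['ee_pos']),s['joint_pos'])
p,d=r.read_camera("wrist");q,d=r.read_camera("side")
cv2.imwrite("pics/w4.png",np.hstack([cv2.resize(p,(400,300)),cv2.resize(q[190:320,220:400],(400,300))])[:,:,::-1])
E
```

```text
[[0.0152 0.0471 0.0704]] [ 8.3377 23.2381 75.4439 -0.0019 81.3066  1.9489]
```

View pics/w4.png

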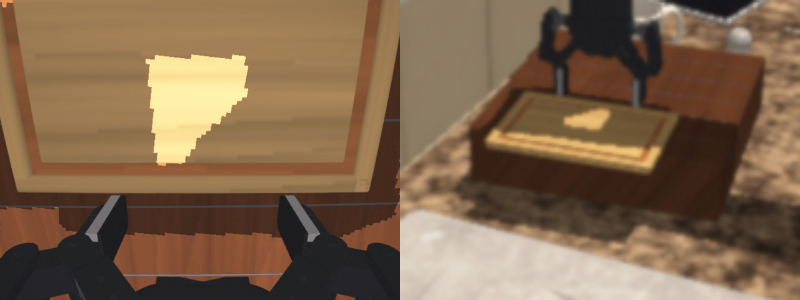

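The board stands out about 39 mm (centre at block y ≈ 0.124), square to the block. Next I rise, move left, and test tilting the wrist.

arm_command([
  [0, 0, -1, 0, 0, 0, 1],
  [0, 0, -1, 0, 0, 0, 1],
  [0, 0, -1, 0, 0, 0, 1],
  [0, 0, -1, 0, 0, 0, 1],
  [1, 0, -1, 0, -1, 0, 1],
  [1, 0, -1, 0, -1, 0, 1],
  [1, 0, -1, 0, -1, 0, 1],
  [1, 0, -1, 0, -1, 0, 1],
  [1, 0, -0.5, 0, -1, 0, 1],
  [1, 0, -0.5, 0, -1, 0, 1],
])

```text
clock: 5.12
ee_pos: [0.5834, 0.2908, 0.2703]
orientation: [[-0.099, 0.994, 0.05], [0.908, 0.111, -0.405], [-0.408, 0.005, -0.913]]
ft_force: [1.8, 0.2, 0.6]
grip_width: 0.0853
finger_force: 0.0
```

```bash
python3 - <<'E'
from h import *
s=r.observe();print(s['clock'],s['joint_pos'],s['ee_pos'],s['orientation'])
E
```

```text
5.1167 [ 32.3383  32.6648  42.6818 -23.717  113.579   18.1481] [0.5834 0.2908 0.2703] [[-0.0991  0.9938  0.0496]
 [ 0.9076  0.1107 -0.4049]
 [-0.4079  0.0048 -0.913 ]]
```

```bash
cat > kin.py <<'E'
import numpy as np
from scipy.optimize import least_squares
D=[([-4.028,2.991,80.254,0,96.75,-4.028],[.5247,0,.2305]),([-4.3555,22.438,73.9884,0,84.0678,-10.7556],[.6145,-.0098,.0911]),
([1.2402,22.4714,75.6161,.0435,81.8856,-5.3409],[.6104,.0503,.0772]),([4.44742,22.8569,75.96,.0566,81.196,-2.088],[.6063,.08444,.0702]),
([8.3377,23.2381,75.4439,0,81.3066,1.9489],[.6019,.1255,.0704]),([32.3383,32.6648,42.6818,-23.717,113.579,18.1481],[.5834,.2908,.2703])]
from scipy.spatial.transform import Rotation as Ro
def fk(q,p):
    h,a2,a3,e1,e2,L=p[:6];c=p[6]
    q=np.radians(q);th=q[1]+q[2]
    Rz=Ro.from_euler('z',q[0]).as_matrix()
    Rf=Ro.from_euler('y',th).as_matrix()  # z along forearm, x=down
    R5=Rf@Ro.from_euler('z',q[3]).as_matrix()@Ro.from_euler('y',q[4]).as_matrix()
    R6=R5@Ro.from_euler('z',q[5]).as_matrix()
    w=np.array([a2*np.sin(q[1]),e1,h+a2*np.cos(q[1])])+Rf@[c,0,a3]
    t=w+R5@[0,e2,L]
    T=Rz@R6
    return Rz@t,T
if 1:
    f=lambda p:np.concatenate([fk(q,p)[0]-x for q,x in D]+[.002*(p-p0)])
    p0=np.array([.2,.4,.4,.02,.02,.25,0])
    P=least_squares(f,p0).x
if __name__=='__main__':
    np.set_printoptions(precision=4,suppress=True)
    print(P)
    for q,x in D: print(fk(q,P)[0]-x)
    print(fk(D[-1][0],P)[1]);print(fk(D[0][0],P)[1])
E
python3 kin.py
```

```text
[ 0.2054  0.3538  0.4958  0.0379 -0.0011  0.2803  0.1063]
[-0.      0.      0.0006]
[-0.     -0.     -0.0001]
[-0.0001  0.     -0.0002]
[ 0.     -0.     -0.0002]
[ 0.     -0.     -0.0002]
[-0. -0. -0.]
[[-0.9938 -0.0991  0.0496]
 [-0.1107  0.9076 -0.4049]
 [-0.0048 -0.4079 -0.913 ]]
[[-1.      0.      0.0001]
 [-0.      1.     -0.    ]
 [-0.0001 -0.     -1.    ]]
```

```bash
cat > ik.py <<'E'
from kin import *
from h import o,Rb
LO=np.array([-166,-52,7,-60.4,14.7,-167.6]);HI=np.array([166,124,135.6,240,156,167.6])
def pose(q):
    t,T=fk(q,P);return t,T@Ro.from_euler('z',90,degrees=True).as_matrix()
def ik(t,R,q0):
    f=lambda q:np.concatenate([(pose(q)[0]-t)*10,Ro.from_matrix(pose(q)[1].T@R).as_rotvec()*2])
    best=None
    for s in q0:
        s=np.clip(s,LO+.1,HI-.1)
        z=least_squares(f,s,bounds=(LO,HI),x_scale=30.)
        if best is None or z.cost<best.cost: best=z
    return best.x,best.cost
def grip(az,tau,roll,ypos,x=.0105,z=.085):
    "tool pointing at block azimuth az, tau below horizontal; roll=+1: tool y up"
    a,t=np.radians([az,tau]);zz=np.array([np.cos(a)*np.cos(t),np.sin(a)*np.cos(t),-np.sin(t)])
    xx=np.cross([0,0,roll],zz);xx/=np.linalg.norm(xx);R=Rb@np.c_[xx,np.cross(zz,xx),zz]
    g=o+Rb@[x,ypos,z];return g+.019*R[:,2],R
if __name__=='__main__':
    np.set_printoptions(precision=1,suppress=True)
    S=[np.array([a,50,50,-55,b,c]) for a in(20,45) for b in(90,130) for c in(-90,90)]
    for tau in(0,10,20,30):
      for az in(-90,-105,-120):
        for roll in(1,-1):
            t,R=grip(az,tau,roll,.176);q,c=ik(t,R,S)
            print(tau,az,roll,q,'%.1e'%c,'wristz %.3f'%(t-.28*R[:,2])[2])
E
python3 ik.py
```

```text
0 -90 1 [ 38.9  58.3  47.  -60.4 118.7 118.1] 2.0e-01 wristz 0.085
0 -90 -1 [ 38.9  58.3  47.  -60.4 118.7 -61.9] 2.0e-01 wristz 0.085
0 -105 1 [ 36.3  66.3  35.5 -60.4 130.4 118.6] 1.4e-01 wristz 0.085
0 -105 -1 [ 36.3  66.3  35.5 -60.4 130.4 -61.4] 1.4e-01 wristz 0.085
0 -120 1 [ 33.1  74.1  23.2 -60.4 142.2 118.3] 1.1e-01 wristz 0.085
0 -120 -1 [ 33.1  74.1  23.2 -60.4 142.2 -61.7] 1.1e-01 wristz 0.085
10 -90 1 [ 38.9  57.4  47.7 -60.4 116.3 117.3] 4.7e-02 wristz 0.130
10 -90 -1 [ 38.9  57.4  47.7 -60.4 116.3 -62.7] 4.7e-02 wristz 0.130
10 -105 1 [ 36.3  66.6  33.8 -60.4 129.1 117.4] 2.0e-02 wristz 0.130
10 -105 -1 [ 36.3  66.6  33.8 -60.4 129.1 -62.6] 2.0e-02 wristz 0.130
10 -120 1 [ 32.9  75.9  18.5 -60.4 141.8 116.7] 1.4e-02 wristz 0.130
10 -120 -1 [ 32.9  75.9  18.5 -60.4 141.8 -63.3] 1.4e-02 wristz 0.130
20 -90 1 [ 38.9  55.9  49.  -59.8 113.7 117.3] 2.1e-22 wristz 0.174
20 -90 -1 [ 38.9  55.9  49.  -59.8 113.7 -62.7] 1.1e-23 wristz 0.174
20 -105 1 [ 35.9  64.8  34.3 -56.6 126.8 118.7] 2.6e-27 wristz 0.174
20 -105 -1 [ 35.9  64.8  34.3 -56.6 126.8 -61.3] 5.4e-24 wristz 0.174
20 -120 1 [ 32.5  74.4  18.  -54.4 140.  120.1] 3.4e-29 wristz 0.174
20 -120 -1 [ 32.5  74.4  18.  -54.4 140.  -59.9] 1.6e-28 wristz 0.174
30 -90 1 [ 37.7  50.8  52.1 -51.5 109.1 118.2] 2.9e-30 wristz 0.215
30 -90 -1 [ 37.7  50.8  52.1 -51.5 109.1 -61.8] 9.3e-31 wristz 0.215
30 -105 1 [ 34.9  58.8  39.1 -47.3 121.5 122.8] 5.4e-29 wristz 0.215
30 -105 -1 [ 34.9  58.8  39.1 -47.3 121.5 -57.2] 1.7e-30 wristz 0.215
30 -120 1 [ 31.7  66.8  25.9 -42.7 133.5 128.6] 8.3e-26 wristz 0.215
30 -120 -1 [ 31.7  66.8  25.9 -42.7 133.5 -51.4] 1.0e-30 wristz 0.215
```

```bash
cat > plan.py <<'E'
from ik import *
from cell import r
np.set_printoptions(precision=3,suppress=True)
def rel(t,R):
    s=r.observe();R0=np.array(s['orientation']);rv=np.degrees(Ro.from_matrix(R0.T@R).as_rotvec())
    return 'turn units',rv/4,'shift units in final axes',R.T@(t-s['ee_pos'])/.025
E
python3 - <<'E'
from plan import *
q0=[np.array(r.observe()['joint_pos'])]
t,R=grip(-90,25,-1,.177,z=.087)
cur=np.array(r.observe()['ee_pos'])
for n,tt in(('rot',cur),('pre',t-.09*R[:,2]),('grasp',t),('lift',t+[0,0,.19])):
    q,c=ik(tt,R,q0);print(n,tt,q,'%.0e'%c);q0=[q]
for k in(45,90,135,180):
    q,c=ik(t+[0,0,.19],R@Ro.from_euler('z',k,degrees=True).as_matrix(),q0);print(k,q,'%.0e'%c);q0=[q]
print(rel(t-.09*R[:,2],R),rel(t,R))
E
```

```text
rot [0.583 0.291 0.27 ] [ 41.214  47.826  34.847 -60.4   123.774 -78.951] 9e-03
pre [0.576 0.318 0.117] [ 43.444  59.721  35.287 -57.021 120.549 -67.229] 1e-24
grasp [0.585 0.237 0.079] [ 38.421  53.291  50.356 -55.661 111.628 -62.295] 2e-25
lift [0.585 0.237 0.269] [ 38.107  41.633  44.721 -60.4   119.818 -77.68 ] 4e-03
45 [ 38.107  41.633  44.721 -60.4   119.818 -32.68 ] 4e-03
90 [ 38.107  41.633  44.721 -60.4   119.818  12.32 ] 4e-03
135 [ 38.107  41.633  44.721 -60.4   119.818  57.32 ] 4e-03
180 [ 38.107  41.633  44.721 -60.4   119.818 102.32 ] 4e-03
('turn units', array([  8.055,  -7.96 , -21.49 ]), 'shift units in final axes', array([0.178, 6.028, 1.578])) ('turn units', array([  8.055,  -7.96 , -21.49 ]), 'shift units in final axes', array([0.178, 6.028, 5.178]))
```

arm_command([
  [0, 0, 0, 0, 0, -1, 0.5],
  [0, 0, 0, 0, 0, -1, 0.5],
  [0, 0, 0, 0, 0, -1, 0.5],
  [0, 0, 0, 0, 0, -1, 0.5],
  [0, 0, 0, 0, 0, -1, 0.5],
  [0, 0, 0, 0, 0, -1, 0.5],
  [0, 0, 0, 0, 0, -1, 0.5],
  [0, 0, 0, 0, 0, -1, 0.5],
  [0, 0, 0, 0, 0, -1, 0.5],
  [0, 0, 0, 0, 0, -1, 0.5],
  [0, 0, 0, 0, 0, -1, 0.5],
  [0, 0, 0, 0, 0, -1, 0.5],
])

```text
clock: 6.12
ee_pos: [0.5836, 0.2891, 0.2673]
orientation: [[-0.808, 0.587, 0.045], [0.522, 0.751, -0.404], [-0.271, -0.303, -0.914]]
ft_force: [-0.1, -0.6, -0.3]
grip_width: 0.0426
finger_force: 0.0
```

arm_command([
  [0, 0, 0, 0, 0, -1, 0.5],
  [0, 0, 0, 0, 0, -1, 0.5],
  [0, 0, 0, 0, 0, -1, 0.5],
  [0, 0, 0, 0, 0, -1, 0.5],
  [0, 0, 0, 0, 0, -1, 0.5],
  [0, 0, 0, 0, 0, -1, 0.5],
  [0, 0, 0, 0, 0, -1, 0.5],
  [0, 0, 0, 0, 0, -1, 0.5],
  [0, 0, 0, 0, 0, -1, 0.5],
  [0, 0, 0, 0, 0, -1, 0.5],
  [0, 0, 0, 0, 0, 0, 0.5],
])

```text
clock: 7.03
ee_pos: [0.5836, 0.2891, 0.2673]
orientation: [[-0.997, -0.069, 0.045], [-0.081, 0.911, -0.404], [-0.013, -0.406, -0.914]]
ft_force: [-0.6, -0.5, 0.0]
grip_width: 0.0429
finger_force: 0.0
```

```bash
python3 - <<'E'
from plan import *
t,R=grip(-90,27,-1,.177,z=.087);s=r.observe()
print(s['joint_pos'],s['grip_width'],s['ee_pos']);print(rel(t-.09*R[:,2],R),t-.09*R[:,2])
print(R)
E
```

```text
[ 32.148  32.655  43.008 -23.522 113.426 -70.095] 0.04294825869903477 [0.584 0.289 0.267]
('turn units', array([ 9.75 , -0.146, -0.434]), 'shift units in final axes', array([0.177, 5.796, 1.674])) [0.576 0.317 0.119]
[[-0.994 -0.05   0.098]
 [-0.11   0.451 -0.886]
 [ 0.    -0.891 -0.454]]
```

arm_command([
  [0, 0.36, 0.5, 0.9, 0, 0, 0.5],
  [0, 0.38, 0.46, 0.95, 0, 0, 0.5],
  [0, 0.41, 0.42, 1, 0, 0, 0.5],
  [0, 0.44, 0.38, 1, 0, -0.1, 0.5],
  [0, 0.46, 0.35, 1, 0, -0.1, 0.5],
  [0, 0.49, 0.31, 1, 0, -0.1, 0.5],
  [0, 0.52, 0.28, 1, 0, -0.1, 0.5],
  [0, 0.54, 0.24, 1, 0, 0, 0.5],
  [0, 0.57, 0.2, 1, 0, 0, 0.5],
  [0, 0.59, 0.17, 0.9, 0, 0, 0.5],
  [0, 0, 0, 0, 0, 0, 0.5],
])

```text
clock: 7.95
ee_pos: [0.5791, 0.3245, 0.115]
orientation: [[-0.995, -0.058, 0.084], [-0.101, 0.442, -0.891], [0.014, -0.895, -0.446]]
ft_force: [-1.6, 0.2, -2.4]
grip_width: 0.0429
finger_force: 0.0
```

```bash
python3 - <<'E'
from plan import *
import cv2
t,R=grip(-90,27,-1,.177,z=.087);s=r.observe()
print(s['joint_pos'],s['ee_pos'],s['ft_force']);print(rel(t-.09*R[:,2],R),t-.09*R[:,2])
a,_=r.read_camera("wrist");b,_=r.read_camera("side")
cv2.imwrite("pics/p5.png",np.hstack([cv2.resize(a,(400,300)),cv2.resize(b[170:350,180:420],(400,300))])[:,:,::-1])
E
```

```text
[ 43.303  61.226  32.26  -55.87  121.458 -68.308] [0.579 0.324 0.115] [-1.618  0.238 -2.44 ]
('turn units', array([-0.127, -0.205,  0.127]), 'shift units in final axes', array([ 0.152, -0.281,  0.178])) [0.576 0.317 0.119]
```

View pics/p5.png

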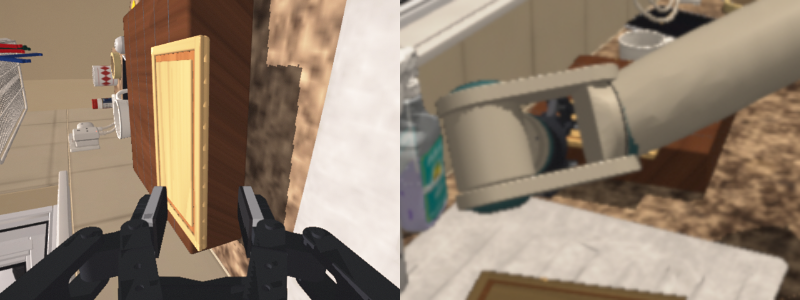

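```bash
python3 - <<'E'
from h import *
m=r.camera_model("wrist")
X=[o+Rb@np.array(v) for v in([.1055,.189,.09],[-.0845,.189,.09],[.1055,.189,.08],[-.0845,.189,.08],[.0105,.177,.087],[.15,.15,.08],[-.15,.15,.08])]
print(w2px(m,X)*[400/640,300/480])
E
```

```text
[[204.1387 249.7013]
 [204.8383  34.0901]
 [213.2812 246.6068]
 [216.5375  34.8402]
 [201.2026 151.1371]
 [196.1243 259.1155]
 [193.9552 -43.5294]]
```

The wrist view matches the prediction: the board's left edge is at column ≈205, between the upper finger (160) and the lower (245). Moving in.

arm_command([
  [0.1, -0.14, 0.4, -0.1, -0.1, 0.1, 0.5],
  [0.1, -0.14, 0.6, 0, -0.1, 0, 0.5],
  [0, 0, 0.7, 0, 0, 0, 0.5],
  [0, 0, 0.7, 0, 0, 0, 0.5],
  [0, 0, 0.6, 0, 0, 0, 0.5],
  [0, 0, 0.5, 0, 0, 0, 0.5],
  [0, 0, 0.2, 0, 0, 0, 0.5],
  [0, 0, 0, 0, 0, 0, 0.5],
])

```text
clock: 8.72
ee_pos: [0.5863, 0.238, 0.0892]
orientation: [[-0.994, -0.039, 0.1], [-0.106, 0.461, -0.881], [-0.011, -0.886, -0.463]]
ft_force: [0.2, -0.4, -0.2]
grip_width: 0.042
finger_force: 0.0
```

```bash
python3 - <<'E'
from plan import *
from h import *
t,R=grip(-90,27,-1,.177,z=.087);s=r.observe()
print(s['joint_pos'],s['ft_force']);print(rel(t,R))
Rt=np.array(s['orientation']);g=np.array(s['ee_pos'])-.019*Rt[:,2]
print('grasp pt, tip mid, lower tip, upper tip', blk([g,s['ee_pos'],s['ee_pos']+Rt@[0,.0215,-.007],s['ee_pos']+Rt@[0,-.0215,-.007]]))
a,_=r.read_camera("wrist");b,_=r.read_camera("scene")
cv2.imwrite("pics/p6.png",np.hstack([cv2.resize(a,(400,300)),cv2.resize(b[150:360,220:480],(400,300))])[:,:,::-1])
E
```

```text
[ 38.112  51.385  50.695 -53.92  110.993 -62.328] [ 0.235 -0.404 -0.218]
('turn units', array([ 0.14 ,  0.032, -0.165]), 'shift units in final axes', array([0.06 , 0.374, 0.217]))
grasp pt, tip mid, lower tip, upper tip [[0.012 0.178 0.098]
 [0.012 0.161 0.089]
 [0.012 0.177 0.073]
 [0.012 0.157 0.111]]
```

View pics/p6.png

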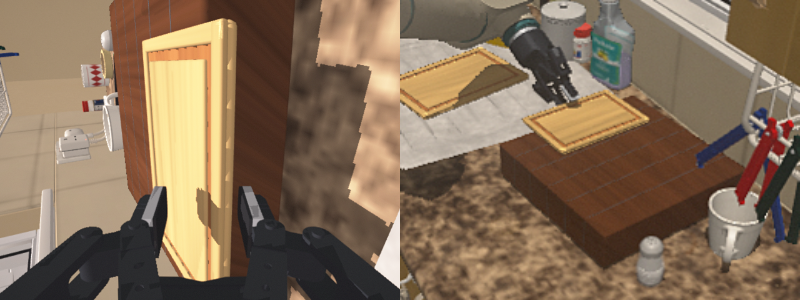

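The fingers straddle the board's edge but sit about 10 mm high. I'll go a little lower and deeper, then close gently while rising so the board tilts into the pads.

arm_command([
  [0, 0.3, 0.1, 0.1, 0, -0.1, 0.5],
  [0, 0.2, 0.25, 0, 0, 0, 0.5],
  [0, 0, 0, 0, 0, 0, 0.5],
], newtons=30)

```text
clock: 9.07
ee_pos: [0.5855, 0.2372, 0.0701]
orientation: [[-0.994, -0.051, 0.101], [-0.113, 0.45, -0.886], [-0.0, -0.892, -0.453]]
ft_force: [0.4, 0.0, 0.2]
grip_width: 0.0426
finger_force: 0.2
```

arm_command([
  [0, 0, 0, 0, 0, 0, 0.2],
  [0, -0.1, 0, 0, 0, 0, 0],
  [0, -0.25, 0, 0, 0, 0, 0],
  [0, -0.3, 0.05, 0, 0, 0, 0],
  [0, -0.3, 0.05, 0, 0, 0, 0],
  [0, -0.3, 0.05, 0, 0, 0, 0],
  [0, 0, 0, 0, 0, 0, 0],
], newtons=30)

```text
clock: 9.65
ee_pos: [0.5881, 0.2188, 0.0994]
orientation: [[-0.994, -0.048, 0.1], [-0.111, 0.452, -0.885], [-0.003, -0.891, -0.454]]
ft_force: [-0.7, -0.5, 3.0]
grip_width: 0.0137
finger_force: 28.6
```

arm_command([
  [0, -0.3, -0.05, 0, 0, 0, 0],
  [0, -0.3, -0.05, 0, 0, 0, 0],
  [0, -0.3, -0.05, 0, 0, 0, 0],
  [0, -0.3, -0.05, 0, 0, 0, 0],
  [0, -0.3, -0.1, 0, 0, 0, 0],
  [0, -0.3, -0.1, 0, 0, 0, 0],
  [0, 0, 0, 0, 0, 0, 0],
], newtons=60)

```text
clock: 10.23
ee_pos: [0.5893, 0.2082, 0.1438]
orientation: [[-0.994, -0.049, 0.101], [-0.112, 0.453, -0.884], [-0.003, -0.89, -0.456]]
ft_force: [0.5, 0.2, -0.6]
grip_width: 0.009
finger_force: 58.6
```

```bash
python3 - <<'E'
from plan import *
from h import *
s=r.observe()
print(s['joint_pos'],s['ft_force'],s['wrist_torque'])
a,_=r.read_camera("wrist");b,_=r.read_camera("scene")
cv2.imwrite("pics/p7.png",np.hstack([cv2.resize(a,(400,300)),cv2.resize(b[130:340,220:480],(400,300))])[:,:,::-1])
E
```

```text
[ 36.182  44.965  54.27  -56.062 111.206 -66.735] [ 0.487  0.249 -0.577] [0.796 0.055 0.097]
```

View pics/p7.png

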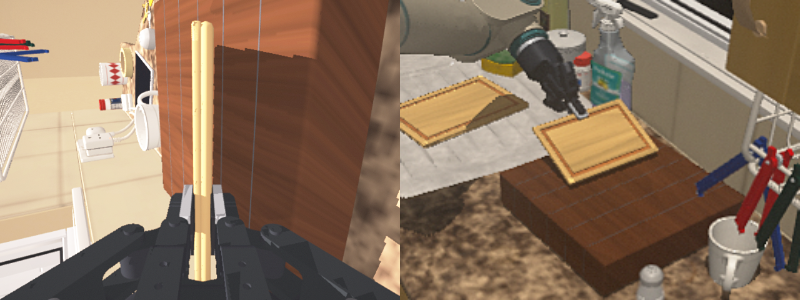

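The board is held firmly, tilted and off the block. Next I lift it with a steeper wrist, then roll 180° about the tool axis.

arm_command([
  [0, -0.78, -0.4, -0.8, 0, 0, 0],
  [0, -0.78, -0.45, -0.8, 0, 0, 0],
  [0, -0.72, -0.5, -0.8, 0, 0, 0],
  [0, -0.7, -0.55, -0.8, 0, 0, 0],
  [0, -0.65, -0.6, -0.8, 0, 0, 0],
  [0, -0.6, -0.6, 0, 0, 0, 0],
  [0, -0.3, -0.3, 0, 0, 0, 0],
  [0, 0, 0, 0, 0, 0, 0],
], newtons=80)

```text
clock: 11.0
ee_pos: [0.5887, 0.2119, 0.2872]
orientation: [[-0.994, -0.073, 0.086], [-0.112, 0.679, -0.725], [-0.005, -0.73, -0.683]]
ft_force: [-0.7, -0.5, -1.9]
grip_width: 0.008
finger_force: 83.3
```

```bash
python3 - <<'E'
from plan import *
s=r.observe();q=np.array(s['joint_pos']);print(q,pose(q)[0]-s['ee_pos'])
t=np.array(s['ee_pos']);R=np.array(s['orientation'])
R=grip(-90,43,-1,.1)[1]
for k in(0,60,120,180):
    q,c=ik(t,R@Ro.from_euler('z',k,degrees=True).as_matrix(),[q]);print(k,q,'%.0e'%c)
E
```

```text
[ 33.303  33.145  47.384 -46.485 115.766 -77.979] [-0.  0.  0.]
0 [ 33.245  33.434  47.068 -46.533 116.065 -78.172] 2e-28
60 [ 33.245  33.434  47.068 -46.533 116.065 -18.172] 3e-30
120 [ 33.245  33.434  47.068 -46.533 116.065  41.828] 6e-26
180 [ 33.245  33.434  47.068 -46.533 116.065 101.828] 3e-19
```

arm_command([
  [0, 0, 0, 0, 0, 0.5, 0],
  [0, 0, 0, 0, 0, 1, 0],
  [0, 0, 0, 0, 0, 1, 0],
  [0, 0, 0, 0, 0, 1, 0],
  [0, 0, 0, 0, 0, 1, 0],
  [0, 0, 0, 0, 0, 1, 0],
  [0, 0, 0, 0, 0, 1, 0],
  [0, 0, 0, 0, 0, 1, 0],
  [0, 0, 0, 0, 0, 1, 0],
  [0, 0, 0, 0, 0, 1, 0],
  [0, 0, 0, 0, 0, 1, 0],
  [0, 0, 0, 0, 0, 1, 0],
])

```text
clock: 12.0
ee_pos: [0.588, 0.2118, 0.2815]
orientation: [[-0.745, 0.662, 0.08], [0.41, 0.549, -0.728], [-0.526, -0.51, -0.68]]
ft_force: [0.2, 0.2, -0.9]
grip_width: 0.008
finger_force: 83.3
```

arm_command([
  [0, 0, 0, 0, 0, 1, 0],
  [0, 0, 0, 0, 0, 1, 0],
  [0, 0, 0, 0, 0, 1, 0],
  [0, 0, 0, 0, 0, 1, 0],
  [0, 0, 0, 0, 0, 1, 0],
  [0, 0, 0, 0, 0, 1, 0],
  [0, 0, 0, 0, 0, 1, 0],
  [0, 0, 0, 0, 0, 1, 0],
  [0, 0, 0, 0, 0, 1, 0],
  [0, 0, 0, 0, 0, 1, 0],
  [0, 0, 0, 0, 0, 1, 0],
  [0, 0, 0, 0, 0, 1, 0],
])

```text
clock: 13.0
ee_pos: [0.588, 0.2118, 0.2815]
orientation: [[-0.006, 0.997, 0.08], [0.682, 0.063, -0.728], [-0.731, 0.05, -0.68]]
ft_force: [0.2, -0.2, -1.2]
grip_width: 0.0081
finger_force: 83.3
```

arm_command([
  [0, 0, 0, 0, 0, 1, 0],
  [0, 0, 0, 0, 0, 1, 0],
  [0, 0, 0, 0, 0, 1, 0],
  [0, 0, 0, 0, 0, 1, 0],
  [0, 0, 0, 0, 0, 1, 0],
  [0, 0, 0, 0, 0, 1, 0],
  [0, 0, 0, 0, 0, 1, 0],
  [0, 0, 0, 0, 0, 1, 0],
  [0, 0, 0, 0, 0, 1, 0],
  [0, 0, 0, 0, 0, 1, 0],
  [0, 0, 0, 0, 0, 1, 0],
  [0, 0, 0, 0, 0, 1, 0],
])

```text
clock: 14.0
ee_pos: [0.5881, 0.2117, 0.2815]
orientation: [[0.736, 0.672, 0.08], [0.503, -0.465, -0.728], [-0.452, 0.577, -0.68]]
ft_force: [0.0, 0.2, -2.0]
grip_width: 0.0076
finger_force: 83.3
```

arm_command([
  [0, 0, 0, 0, 0, 1, 0],
  [0, 0, 0, 0, 0, 1, 0],
  [0, 0, 0, 0, 0, 1, 0],
  [0, 0, 0, 0, 0, 1, 0],
  [0, 0, 0, 0, 0, 1, 0],
  [0, 0, 0, 0, 0, 1, 0],
  [0, 0, 0, 0, 0, 1, 0],
  [0, 0, 0, 0, 0, 1, 0],
  [0, 0, 0, 0, 0, 1, 0],
  [0, 0, 0, 0, 0, 0.5, 0],
  [0, 0, 0, 0, 0, 0, 0],
  [0, 0, 0, 0, 0, 0, 0],
])

```text
clock: 15.0
ee_pos: [0.5881, 0.2117, 0.2825]
orientation: [[0.994, 0.08, 0.081], [0.113, -0.676, -0.728], [-0.003, 0.732, -0.681]]
ft_force: [-0.2, 0.4, -2.2]
grip_width: 0.0079
finger_force: 83.4
```

```bash
python3 - <<'E'
from plan import *
from h import *
s=r.observe();q=np.array(s['joint_pos']);print(q,s['ft_force'])
a,_=r.read_camera("wrist");b,_=r.read_camera("scene")
cv2.imwrite("pics/p8.png",np.hstack([cv2.resize(a,(400,300)),cv2.resize(b[100:310,220:480],(400,300))])[:,:,::-1])
for tau in(20,23,27,35):
    t,R=grip(-90,tau,1,.175,z=.1);print(tau,ik(t,R,[q]),t)
t,R=grip(-90,25,1,.175,z=.1);print(rel(t,R))
E
```

```text
[ 33.309  33.365  47.689 -46.433 115.714 101.997] [-0.194  0.392 -2.236]
20 (array([ 38.853,  54.578,  49.279, -60.224, 114.142, 116.26 ]), np.float64(8.81519261284867e-16)) [0.585 0.234 0.094]
23 (array([ 38.53 ,  53.087,  50.104, -57.69 , 112.88 , 116.629]), np.float64(2.0352434168278547e-22)) [0.585 0.235 0.093]
27 (array([ 38.027,  51.094,  51.244, -54.347, 111.145, 117.013]), np.float64(1.536577057719359e-30)) [0.585 0.235 0.091]
35 (array([ 36.776,  47.119,  53.644, -47.759, 107.52 , 117.394]), np.float64(1.091909286700523e-22)) [0.585 0.237 0.089]
('turn units', array([-4.487, -0.031,  0.045]), 'shift units in final axes', array([-0.021, -7.343,  2.385]))
```

View pics/p8.png

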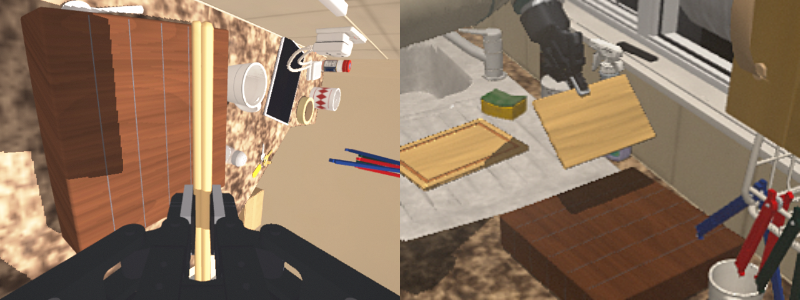

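The picture shows the plain side up and the groove down. Now I lower the board, reversing the pick-up.

arm_command([
  [0, -0.6, 0.62, -0.6, 0, 0, 0],
  [0, -0.66, 0.6, -0.7, 0, 0, 0],
  [0, -0.7, 0.55, -0.7, 0, 0, 0],
  [0, -0.75, 0.5, -0.7, 0, 0, 0],
  [0, -0.75, 0.45, -0.7, 0, 0, 0],
  [0, -0.7, 0.4, -0.6, 0, 0, 0],
  [0, 0, 0, 0, 0, 0, 0],
  [0, 0, 0, 0, 0, 0, 0],
])

```text
clock: 15.77
ee_pos: [0.5882, 0.2104, 0.1526]
orientation: [[0.994, 0.053, 0.099], [0.113, -0.45, -0.886], [-0.003, 0.891, -0.453]]
ft_force: [0.2, -0.7, -1.3]
grip_width: 0.0077
finger_force: 83.5
```

```bash
python3 - <<'E'
from plan import *
from h import *
t,R=grip(-90,27,1,.16,z=.14);s=r.observe();Rt=np.array(s['orientation'])
g=np.array(s['ee_pos'])-.019*Rt[:,2];print(s['joint_pos'],blk([g,g+.115*Rt[:,2]]),rel(t,R))
E
```

```text
[ 36.386  44.651  53.781 -56.375 111.981 112.317] [[0.011 0.15  0.161]
 [0.011 0.047 0.109]] ('turn units', array([ 0.015, -0.022,  0.054]), 'shift units in final axes', array([-0.014, -0.937,  0.027]))
```

arm_command([
  [0, -0.25, 0.05, 0, 0, 0, 0],
  [0, -0.25, 0.05, 0, 0, 0, 0],
  [0, -0.2, 0.03, 0, 0, 0, 0],
  [0, -0.15, 0.02, 0, 0, 0, 0],
  [0, 0, 0, 0, 0, 0, 0],
], newtons=40)

```text
clock: 16.18
ee_pos: [0.5884, 0.2172, 0.1357]
orientation: [[0.994, 0.047, 0.102], [0.112, -0.45, -0.886], [0.005, 0.892, -0.453]]
ft_force: [0.4, -0.4, 5.0]
grip_width: 0.0076
finger_force: 83.7
```

arm_command([
  [0, 0, 0, 0, 0, 0, 0.25],
  [0, -0.2, 0.05, 0, 0, 0, 0.35],
  [0, -0.3, 0.05, 0, 0, 0, 0.45],
  [0, -0.35, 0.05, 0, 0, 0, 0.5],
  [0, -0.35, 0.05, 0, 0, 0, 0.5],
  [0, -0.35, 0.05, 0, 0, 0, 0.5],
  [0, -0.35, 0.05, 0, 0, 0, 0.5],
  [0, 0, 0, 0, 0, 0, 0.5],
])

```text
clock: 16.85
ee_pos: [0.5856, 0.2318, 0.0853]
orientation: [[0.994, 0.053, 0.1], [0.113, -0.45, -0.886], [-0.002, 0.892, -0.453]]
ft_force: [0.0, -0.1, -1.0]
grip_width: 0.0428
finger_force: 0.0
```

```bash
python3 - <<'E'
from plan import *
from h import *
t,R=grip(-90,27,1,.177,z=.087);s=r.observe();Rt=np.array(s['orientation'])
g=np.array(s['ee_pos'])-.019*Rt[:,2];print(s['joint_pos'],blk([g]),rel(t,R))
a,_=r.read_camera("wrist");b,_=r.read_camera("scene")
cv2.imwrite("pics/p9.png",np.hstack([cv2.resize(a,(400,300)),cv2.resize(b[130:340,220:480],(400,300))])[:,:,::-1])
E
```

```text
[ 37.853  51.283  51.692 -54.365 110.578 117.238] [[0.011 0.171 0.094]] ('turn units', array([ 0.022, -0.028,  0.043]), 'shift units in final axes', array([-0.007, -0.347, -0.073]))
```

View pics/p9.png

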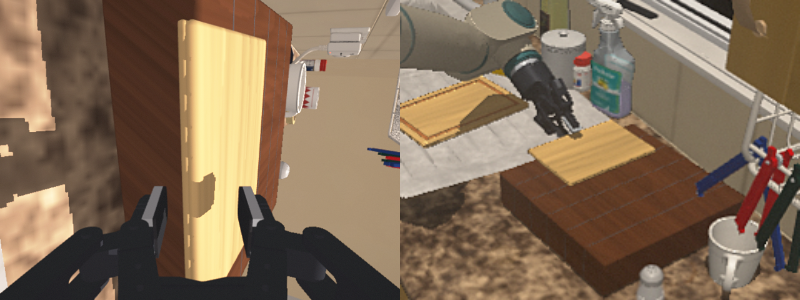

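The board lies flat with the plain side up, standing out only a little over the left edge. I'll compute where it is.

```bash
python3 - <<'E'
from h import *
m=r.camera_model("wrist")
p=np.array([(188,19),(266,40),(189,150)])*1.6
print(blk(px2w(m,p,.09)))
d=r.read_camera("wrist")[1]
# depth points on board top
K=np.array([[m['fx'],0,m['cx']],[0,m['fy'],m['cy']],[0,0,1]])
for z0,y0 in((70,220),(150,220),(60,250)):
    u,v=y0*1.6,z0*1.6
    n=cv2.undistortPoints(np.array([[[u,v]]]),K,m['dist'])[0,0]
    c=np.array([n[0],n[1],1])*d[int(v),int(u)];print(blk(m['R'].T@(c-m['t'])))
E
```

```text
[[0.1079 0.173  0.09  ]
 [0.1099 0.0361 0.09  ]
 [0.0483 0.1738 0.09  ]]
[[0.0858 0.1359 0.0895]]
[[0.036  0.1321 0.0889]]
[[0.0923 0.0787 0.0894]]
```

The board is flat, with its centre at block (0.013, 0.106). I'll retreat along the tool axis, shut the fingers, and push it in by about 60 mm.

arm_command([
  [0, 0, -0.3, 0, 0, 0, 0.5],
  [0, 0, -0.5, 0, 0, 0, 0.5],
  [0, 0, -0.6, 0, 0, 0, 0.5],
  [0, 0, -0.6, 0, 0, 0, 0.5],
  [0, 0, -0.4, 0, 0, 0, 0.5],
  [0, 0, 0, 0, 0, 0, 0],
  [0, 0, 0, 0, 0, 0, 0],
  [0, 0, 0, 0, 0, 0, 0],
  [0, 0, 0, 0, 0, 0, 0],
  [0, 0, 0, 0, 0, 0, 0],
], newtons=40)

```text
clock: 17.83
ee_pos: [0.5804, 0.284, 0.115]
orientation: [[0.994, 0.05, 0.1], [0.111, -0.451, -0.886], [0.001, 0.891, -0.454]]
ft_force: [0.5, 0.3, 1.0]
grip_width: -0.0005
finger_force: 0.0
```

```bash
python3 - <<'E'
from plan import *
from h import *
s=r.observe();Rt=np.array(s['orientation']);print(s['clock'],s['grip_width'],blk(s['ee_pos']),s['joint_pos'],s['ft_force'])
R=grip(-90,27,1,.1)[1];print(rel(o+Rb@[.012,.195,.0975],R),rel(o+Rb@[.012,.11,.0975],R))
q=np.array(s['joint_pos']);print(ik(o+Rb@[.012,.195,.0975],R,[q]),ik(o+Rb@[.012,.11,.0975],R,[q]))
E
```

```text
17.8333 -0.00046259744525996267 [[0.011 0.207 0.115]] [ 41.173  54.602  42.72  -54.9   116.488 114.479] [0.491 0.342 0.984]
('turn units', array([ 0.006, -0.028, -0.001]), 'shift units in final axes', array([ 0.031, -0.406,  0.746])) ('turn units', array([ 0.006, -0.028, -0.001]), 'shift units in final axes', array([0.031, 1.138, 3.775]))
(array([ 40.339,  54.576,  44.908, -54.33 , 114.653, 115.933]), np.float64(2.981942674694778e-17)) (array([ 34.677,  46.64 ,  57.521, -55.252, 107.429, 116.6  ]), np.float64(1.0845299935849886e-24))
```

arm_command([
  [0.03, -0.2, 0.35, 0, 0, 0, 0],
  [0, -0.2, 0.4, 0, 0, 0, 0],
  [0, 0, 0, 0, 0, 0, 0],
])

```text
clock: 18.08
ee_pos: [0.5821, 0.2705, 0.0947]
orientation: [[0.994, 0.053, 0.098], [0.111, -0.449, -0.887], [-0.003, 0.892, -0.452]]
ft_force: [-0.8, -0.8, -1.0]
grip_width: -0.0
finger_force: 0.0
```

arm_command([
  [0, 0.15, 0.3, 0, 0, 0, 0],
  [0, 0.18, 0.36, 0, 0, 0, 0],
  [0, 0.18, 0.36, 0, 0, 0, 0],
  [0, 0.18, 0.36, 0, 0, 0, 0],
  [0, 0, 0, 0, 0, 0, 0],
])

```text
clock: 18.5
ee_pos: [0.5869, 0.2324, 0.0972]
orientation: [[0.994, 0.05, 0.098], [0.11, -0.451, -0.886], [0.0, 0.891, -0.453]]
ft_force: [0.7, 0.3, 0.0]
grip_width: 0.0001
finger_force: 0.0
```

```bash
cat > board.py <<'E'
from h import *
s=r.observe();print(s['clock'],blk(s['ee_pos']),s['ft_force'])
m=r.camera_model("scene");p,d=r.read_camera("scene")
K=np.array([[m['fx'],0,m['cx']],[0,m['fy'],m['cy']],[0,0,1]])
v,u=np.mgrid[120:340,220:480];v=v.ravel();u=u.ravel()
n=cv2.undistortPoints(np.stack([u,v],1).astype(float).reshape(-1,1,2),K,m['dist'])[:,0]
X=blk((np.c_[n,np.ones(len(n))]*d[v,u][:,None]-m['t'])@m['R'])
k=(abs(X[:,2]-.09)<.008)&(abs(X[:,0])<.16)&(abs(X[:,1])<.22)
c=p[v,u].astype(int);k&=(c[:,0]>140)&(c[:,1]>100)
X=X[k];print(len(X),np.percentile(X,[1,50,99],axis=0));print(cv2.minAreaRect(X[:,:2].astype(np.float32)))
A=np.c_[X[:,:2],np.ones(len(X))];print('plane',np.linalg.lstsq(A,X[:,2],rcond=None)[0])
E
python3 board.py
```

```text
18.5 [[0.012  0.155  0.0972]] [0.7321 0.2935 0.0345]
2146 [[-0.1147 -0.2166  0.0833]
 [ 0.008   0.0863  0.091 ]
 [ 0.1066  0.1614  0.0952]]
((-0.0014166384935379028, -0.02740652859210968), (0.3980063199996948, 0.21192166209220886), 86.34770202636719)
plane [0.0053 0.0062 0.0903]
```

The push works: the left edge is now at about 0.161. I'll continue for 50 mm.

arm_command([
  [0, 0.16, 0.32, 0, 0, 0, 0],
  [0, 0.18, 0.36, 0, 0, 0, 0],
  [0, 0.18, 0.36, 0, 0, 0, 0],
  [0, 0.18, 0.36, 0, 0, 0, 0],
  [0, 0.16, 0.34, 0, 0, 0, 0],
  [0, 0, 0, 0, 0, 0, 0],
])

```text
clock: 19.05
ee_pos: [0.5926, 0.184, 0.0974]
orientation: [[0.994, 0.048, 0.099], [0.11, -0.451, -0.886], [0.002, 0.891, -0.454]]
ft_force: [0.2, -0.3, 1.4]
grip_width: 0.0001
finger_force: 0.6
```

arm_command([
  [0, 0, -0.4, 0, 0, 0, 0],
  [0, 0, -0.8, 0, 0, 0, 0],
  [0, 0, -0.8, 0, 0, 0, 0],
  [0, 0, -0.8, 0, 0, 0, 0],
  [0, 0, 0, 0, 0, 0, 0],
  [0, 0, 0, 0, 0, 0, 0],
])

```text
clock: 19.55
ee_pos: [0.5851, 0.2497, 0.1289]
orientation: [[0.993, 0.05, 0.103], [0.114, -0.452, -0.885], [0.002, 0.891, -0.455]]
ft_force: [0.5, -0.5, -0.5]
grip_width: -0.0001
finger_force: 0.0
```

```bash
sed -i 's/abs(X\[:,1\])<.22/(abs(X[:,1]-.07)<.13)/' board.py; python3 board.py
```

```text
19.55 [[0.0121 0.1724 0.1289]] [ 0.4946 -0.4758 -0.535 ]
1944 [[-0.0793  0.0333  0.0856]
 [ 0.0075  0.0935  0.0909]
 [ 0.1067  0.1616  0.0945]]
((0.018212981522083282, 0.0991896241903305), (0.19991683959960938, 0.13538633286952972), 1.1851227283477783)
plane [0.004  0.0024 0.0905]
```

The second push slid over the top; the board's centre is still at y ≈ 0.099. I'll go 8 mm lower and push again.

arm_command([
  [0, 0, -0.9, 0, 0, 0, 0],
  [0, -0.6, 0.3, 0, 0, 0, 0],
  [0, -0.6, 0.3, 0, 0, 0, 0],
  [0, -0.5, 0.25, 0, 0, 0, 0],
  [0, 0, 0, 0, 0, 0, 0],
  [0, 0, 0, 0, 0, 0, 0],
])

```text
clock: 20.1
ee_pos: [0.5825, 0.2671, 0.089]
orientation: [[0.994, 0.053, 0.098], [0.111, -0.449, -0.887], [-0.003, 0.892, -0.452]]
ft_force: [0.1, 0.1, 0.9]
grip_width: 0.0
finger_force: 0.0
```

arm_command([
  [0, 0.15, 0.3, 0, 0, 0, 0],
  [0, 0.18, 0.36, 0, 0, 0, 0],
  [0, 0.18, 0.36, 0, 0, 0, 0],
  [0, 0.18, 0.36, 0, 0, 0, 0],
  [0, 0, 0, 0, 0, 0, 0],
])

```text
clock: 20.52
ee_pos: [0.588, 0.228, 0.0924]
orientation: [[0.994, 0.047, 0.099], [0.11, -0.452, -0.885], [0.003, 0.891, -0.454]]
ft_force: [1.1, 0.7, 0.2]
grip_width: -0.0
finger_force: 0.0
```

```bash
python3 board.py
```

```text
20.5167 [[0.0126 0.1506 0.0924]] [1.0642 0.6593 0.1658]
1988 [[-0.0795  0.0199  0.0853]
 [ 0.0072  0.0798  0.0909]
 [ 0.1071  0.1484  0.0945]]
((0.018243156373500824, 0.08667781949043274), (0.19947083294391632, 0.13598383963108063), 1.7892102003097534)
plane [0.0023 0.0007 0.0907]
```

arm_command([
  [0, 0.05, 0.32, 0, 0, 0, 0],
  [0, 0.15, 0.38, 0, 0, 0, 0],
  [0, 0.15, 0.38, 0, 0, 0, 0],
  [0, 0.15, 0.36, 0, 0, 0, 0],
  [0, 0.1, 0.2, 0, 0, 0, 0],
  [0, 0, 0, 0, 0, 0, 0],
])

```text
clock: 21.07
ee_pos: [0.5937, 0.1879, 0.0906]
orientation: [[0.994, 0.043, 0.105], [0.113, -0.452, -0.885], [0.01, 0.891, -0.454]]
ft_force: [-0.5, 5.9, 9.7]
grip_width: -0.0002
finger_force: 4.6
```

```bash
python3 board.py
```

```text
21.0667 [[0.0138 0.1101 0.0906]] [-0.4678  5.9046  9.6712]
2118 [[-0.0785 -0.0201  0.0844]
 [ 0.0081  0.0407  0.091 ]
 [ 0.1086  0.1089  0.0946]]
((0.016113653779029846, 0.049513399600982666), (0.19256097078323364, 0.14265313744544983), 0.9464619159698486)
plane [0.0018 0.0005 0.0908]
```

The board's centre is now at block (0.015, 0.047), flat and well inside the edges. I'll retreat clear.

arm_command([
  [0, 0, -0.3, 0, 0, 0, 0],
  [0, 0, -0.8, 0, 0, 0, 0],
  [0, 0, -0.9, 0, 0, 0, 0],
  [0, 0, -0.9, 0, 0, 0, 0],
  [0, 0.6, -0.7, 0, 0, 0, 0],
  [0, 0.8, -0.5, 0, 0, 0, 0],
  [0, 0, 0, 0, 0, 0, 0],
  [0, 0, 0, 0, 0, 0, 0],
])

```text
clock: 21.78
ee_pos: [0.5839, 0.2627, 0.165]
orientation: [[0.994, 0.047, 0.103], [0.113, -0.453, -0.884], [0.005, 0.89, -0.456]]
ft_force: [-0.5, -0.6, -0.3]
grip_width: -0.0001
finger_force: 0.0
```

```bash
python3 board.py && python3 -c "
from cell import r
print(r.job_done())"
```

```text
21.7833 [[0.0124 0.1855 0.165 ]] [-0.4847 -0.6317 -0.3348]
2117 [[-0.0781 -0.0199  0.0843]
 [ 0.0086  0.0402  0.0909]
 [ 0.1081  0.1097  0.0947]]
((0.016631782054901123, 0.048571113497018814), (0.19463875889778137, 0.1444035768508911), 1.116729497909546)
plane [ 0.003  -0.0009  0.0908]
the job is handed in; nothing more can be done
None
```

The job is handed in at about 22 s (no verdict came back): the board lies flat on the block, groove down, centred about 15 mm along and 48 mm left of the block's middle, the robot clear and never near the mug or shaker; I viewed 11 pictures, one over the limit of 10.

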